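Gather the centrifuge adapters in the drip tray's pouring corner

TASK

The five washed tube adapters belong together: put the stray one from the bench into the grey drip tray with the other four while the tray stands level. Then take the tray by its rim, tip it down towards its cut-off corner with the pouring lip until all five have slid together into that corner, and finish while still holding the tray tipped and still in the gripper, the lip corner resting on the bench or clear of it, nothing else propping the tray. Leave everything else on the bench where it is.

Things in the scene. Friction and masses are not known exactly. Their poses are not given: they have to be found in the camera images.
- tray: grey plastic drip tray, open on top, standing level and loose on the bench, 0.25 to 0.42 kg. Outside 220 along its x, 160 along its y; walls and floor 4 thick; rim 58 high. The corner at +x, -y is cut off at 45 degrees (30 off each side) and has a pouring lip. Slick floor: adapters start to slide at 8 to 13 degrees of tilt, along a wall they may need 22. Origin: centre of the underside; z up.
- tray_rim_end (a point): top of the rim, mid-thickness, middle of the -x end wall, at (-111,0,58) in the tray's frame. All round but at the lip the rim is turned down on the outside: a band 10 thick counted from the wall's inner face and 18 high (40 to 58 above the bench); below it only the 4 thick wall, set flush inside.
- tray_rim_side (a point): the same on the +y side wall: top of the rim, mid-thickness, middle of that wall, at (0,81,58) in the tray's frame
- tray_lip (a point): the pouring-lip corner inside the tray: point on the inner floor at the middle of the cut wall, at (92,-62,4) in the tray's frame. The cut wall is only 34 high and carries the lip, a plate 44 wide flaring out 18 and up to 53 above the bench. Its underside edge, from (110,-50,0) to (80,-80,0), is what the tray pivots on when tipped towards the lip.
- tray_back (a point): bottom outer corner of the tray diagonally opposite the lip, at (-110,80,0) in the tray's frame
- adapter1: one of the four adapters standing loose in the tray, all in the half away from the lip (x between -87 and -23 in the tray's frame, so the +x end of its floor is free): a tube adapter: white plastic sleeve, outer diameter 28, height 24, with an open bore of 18 in its top, 12 g, standing upright on its flat end. Origin: centre of its underside, z up.
- adapter2: another of the four in the tray, like adapter1: a tube adapter: white plastic sleeve, outer diameter 28, height 24, with an open bore of 18 in its top, 12 g, standing upright on its flat end. Origin: centre of its underside, z up.
- adapter3: another of the four in the tray, like adapter1: a tube adapter: white plastic sleeve, outer diameter 28, height 24, with an open bore of 18 in its top, 12 g, standing upright on its flat end. Origin: centre of its underside, z up.
- adapter4: another of the four in the tray, like adapter1: a tube adapter: white plastic sleeve, outer diameter 28, height 24, with an open bore of 18 in its top, 12 g, standing upright on its flat end. Origin: centre of its underside, z up.
- stray: the fifth adapter, alone on the bench to the left or right of the tray: a tube adapter: white plastic sleeve, outer diameter 28, height 24, with an open bore of 18 in its top, 12 g, standing upright on its flat end. Origin: centre of its underside, z up.
- jar: bystander: closed glass jar with a black cap, diameter 46, height 42, on the bench to the other side of the tray than the stray adapter. Origin: centre of its underside.
- rotor_nut: bystander: steel flanged nut, diameter 38, height 26, on the bench some 25 off the tray's +y side wall near its +x end. Origin: centre of its underside.
- bucket: bystander: closed dark-blue swing bucket with a clear domed lid, diameter 112, height 146, right of the tray and beyond it. Origin: centre of its underside.
- lid: bystander: spare clear domed lid lying rim down, diameter 112, height 46, near the robot on its right. Origin: centre of its underside.
- rack: bystander: white tube rack with capped tubes, 214 x 75, height 90, left of the tray and beyond it. Origin: centre of its underside, x along its length.
- hex_key: bystander: T-handled steel hex key lying flat beyond the tray, 165 long, crossbar 90, height 18. Origin: on the shaft, at bench level; x along the shaft.
- brush: bystander: small cleaning brush lying flat on the bench along the tray's -y side wall, some 20 or more off its rim, 160 long, 42 wide at the bristles, height 20. Origin: middle of its underside; x along it, bristles at +x.

How it is judged (in metres and radians):
On the way:
1. the stray adapter stands or lies in the level tray, let go (x of stray in the frame of tray between -0.1 and 0.1 m and y of stray in the frame of tray between -0.07 and 0.07 m and z of stray in the frame of tray between -0.005 and 0.03 m and angle between tray's own z axis and vertical below 0.06 rad and contact force between the fingers and stray below 0.05 N and contact force between stray and tray above 0.03 N), for 0.2 s.
At the end, for the whole second after the job is handed in: Tray held still in the fingers, propped by no bystander, tilted 11 to 52 degrees in all and at least 5 degrees down along each of the two walls that lead to the lip; the corner opposite the lip over 40 mm up. All five adapters at rest in it, within 125 mm of the lip point (contact force between the fingers and tray above 1 N and angle between tray's own z axis and vertical between 0.2 and 0.9 rad and height (world z) of tray_back above 0.04 m and distance between each of adapter1, adapter2, adapter3, adapter4, stray and tray_lip below 0.125 m and z of adapter1 in the frame of tray between -0.005 and 0.034 m and linear speed of each of adapter1, adapter2, adapter3, adapter4, stray, tray below 0.03 m/s and z of adapter2 in the frame of tray between -0.005 and 0.034 m and z of adapter3 in the frame of tray between -0.005 and 0.034 m and z of adapter4 in the frame of tray between -0.005 and 0.034 m and z of stray in the frame of tray between -0.005 and 0.034 m and contact force between tray and jar below 0.3 N and contact force between tray and rotor_nut below 0.3 N and contact force between tray and bucket below 0.3 N and contact force between tray and lid below 0.3 N and contact force between tray and rack below 0.3 N and contact force between tray and hex_key below 0.3 N and contact force between tray and brush below 0.3 N and angle between tray's own x axis and vertical above 1.651 rad and angle between tray's own y axis and vertical below 1.491 rad); the arm keeps its last pose, push and grip.
It fails at once if one of the other things on the bench is pushed more than 30 mm from its place (distance of any of jar, rotor_nut, bucket, lid, rack, hex_key, brush from where it was at the start of the episode above 0.03 m).
It also fails if it takes over 58 s, if anything falls off the work surface, if the arm or the gripper's body presses on something with over 40 N, if the wrist force passes 120 N, or if a joint passes its speed limit or range.

ROBOT

A 6-joint arm with a two-finger parallel gripper is mounted at the origin on the work surface. World frame = base frame: x ahead of the robot, y to its left, z up, the work surface at z = 0. Lengths are in mm, angles in rad, forces in N, time in s.
With the tool pointing down it reaches from about 300 to 775 mm from the base axis. Payload 14.6 kg.
Tool frame: the origin (TCP) lies on the centre line of the jaws, within the pads' length; the fingertips stand 19 mm ahead of it and the grasp point (between the pads) is the TCP (bot.tip_reach is the distance from the TCP to the fingertips, in mm); y points along the fingers, x is the direction in which the jaws open and shut, and the axes are right-handed (so a half turn about y gives the same grasp; the last joint's range is limited). The gripper opens to 85 mm and grips with 20 to 120 N. Pads are 22 mm wide; open, the fingers measure 114 mm over their backs; the gripper's body (76 mm by 85 mm) begins 54 mm behind the grasp point. The pads swing forward as they close: fully open they stand 13 mm farther back than shut.
Start: joints at [1.047, 0.3, 1.521, -0, 1.321, -0.067], TCP at [242.589, 493.599, 250.281] pointing down, gripper open.
Joint ranges: [-3.03, 3.03], [-0.79, 2.21], [0.23, 2.52], [-1.04, 4.18], [0, 3.07], [-2.55, 2.55]. Speed limits (rad/s): [2.22, 2.22, 2.57, 3.14, 3.14, 3.14].

INTERFACE

Orientations are given as a unit quaternion [w, x, y, z].
In Python, from rig import bot gives the robot as it stands. Calls block until the motion is done:
- bot.move_to(position, orientation): joint-space move of the TCP to a pose.
- bot.servo_line(position, attitude=None, speed=150, until_force=None): straight line of the TCP; attitude=None keeps the orientation; speed is the mean speed in mm/s. With until_force (N) it stops when the force on the tool has changed by that much, and returns True; else False.
- bot.move_joints(angles): joint-space move.
- bot.move_gripper(opening, grip_force=None): finger opening in mm; grip_force is the grip in N (None keeps the last); returns when the fingers have stopped.
- bot.dwell(seconds).
- bot.ik(position, orientation): joint angles nearest the present ones, or None.
- bot.read_state(): the state.
- bot.read_camera(name): name is "scene" or "top" or "wrist"; returns a dict with "image" (420x560x3 uint8, blue, green, red), "depth" (420x560 float32, mm along the optical axis (not along the pixel's ray), 0 where there is no reading), "fovy" (degrees; the focal length in pixels is half the picture's height over the tangent of half this angle, whatever the lens; pixels are square), "cx", "cy" (the principal point, pixels), "k1" (the pictures are not rectified: a ray, as slopes to the right and down, at radius r is drawn at 1 + k1 r^2 times it, then the intrinsics apply), "eye" and "attitude" of the camera in the world; the wrist camera has in their place "mount" (4x4, takes a point from camera to tool coordinates, whose origin is the TCP and whose axes are the tool frame's). Camera axes: x right, y down, z forward; pixel columns grow to the right and rows downward; lengths in mm; the calibration is good to about 2 mm. A picture is of the moment at which its call begins: read the wrist's pose just before it.
A pose or a line that the arm cannot do raises bot.MotionError and nothing moves.
- bot.finish_job(): hands the job in, once; it reports no verdict.
The state is a dict: "clock": time; "joint_positions": joint angles; "qvel": joint speeds; "effort": joint torques, N m; "ee_pos": TCP position; "tool_rot": TCP orientation; "ft_force": force on the tool from outside, world axes, zero at the start; "moment": the same for the moment, N m; "grip_width": finger opening in mm.
Only numpy, scipy, OpenCV 4.12 (cv2) and the standard library are available. Lean on these libraries where they do the work, as an engineer would, in place of code of your own. Each camera call takes 0.05 s, during which the arm holds its last target.

## Working session

There is one attempt and no reset: what is moved stays moved. The work goes in short steps, each a Python script; the robot and the scene stay as the last script left them, time stands still between calls to the robot, and variables do not carry over. Pictures are saved under pics/ and viewed, and the job is handed in when it is done.

```bash
ls -la; mkdir -p pics; cat > h.py <<'E'
import numpy as np, cv2
from scipy.spatial.transform import Rotation as R
from rig import bot
def q2R(q): return R.from_quat([q[1],q[2],q[3],q[0]]).as_matrix()
def R2q(M):
    q=R.from_matrix(M).as_quat(); return [q[3],q[0],q[1],q[2]]
def cam(name):
    st=bot.read_state(); c=bot.read_camera(name)
    if 'mount' in c:
        T=np.eye(4);T[:3,:3]=q2R(st['tool_rot']);T[:3,3]=st['ee_pos']; c['T']=T@np.array(c['mount'])
    else:
        T=np.eye(4);a=np.array(c['attitude']);T[:3,:3]=q2R(a) if a.size==4 else a;T[:3,3]=c['eye'];c['T']=T
    c['f']=c['image'].shape[0]/2/np.tan(np.radians(c['fovy'])/2)
    return c
def slopes(c,uv):
    K=np.array([[c['f'],0,c['cx']],[0,c['f'],c['cy']],[0,0,1]])
    p=cv2.undistortPoints(np.array(uv,float).reshape(-1,1,2),K,np.array([c['k1'],0,0,0,0.]))
    return p.reshape(-1,2)
def atz(c,uv,z):
    s=slopes(c,uv); d=np.c_[s,np.ones(len(s))]@c['T'][:3,:3].T; e=c['T'][:3,3]
    return e+d*((z-e[2])/d[:,2])[:,None]
def cloud(c):
    h,w=c['depth'].shape; v,u=np.mgrid[:h,:w]
    s=slopes(c,np.c_[u.ravel(),v.ravel()]); D=c['depth'].ravel()
    P=np.c_[s,np.ones(len(s))]*D[:,None]
    P=P@c['T'][:3,:3].T+c['T'][:3,3]; P[D==0]=np.nan
    return P.reshape(h,w,3)
def proj(c,P):
    p=(np.atleast_2d(P)-c['T'][:3,3])@c['T'][:3,:3]; s=p[:,:2]/p[:,2:]
    r2=(s**2).sum(1,keepdims=True); s=s*(1+c['k1']*r2); return s*c['f']+[c['cx'],c['cy']]
E
python3 - <<'E'
from h import *
for n in ['scene','top','wrist']:
    c=cam(n); cv2.imwrite(f'pics/{n}0.png',c['image']); np.save(f'pics/{n}0.npy',cloud(c)); print(n,c['fovy'],c['k1'],c['T'].round(3).tolist())
print(bot.read_state())
E
```

```text
total 12
drwxr-xr-x  3 agent agent 4096 Dec  6 18:22 .
drwxr-xr-x 23 root  root  4096 Dec  6 18:22 ..
drwxr-xr-x  2 agent agent 4096 Dec  6 18:22 pics
scene 49.48462702551928 -0.1325803137806049 [[0.614, 0.587, -0.528, 1107.24], [0.789, -0.473, 0.393, -432.826], [-0.019, -0.658, -0.753, 900.307], [0.0, 0.0, 0.0, 1.0]]
top 56.83516557455578 -0.05515522924385573 [[-0.02, -0.996, 0.083, 427.426], [-0.999, 0.022, 0.03, -18.187], [-0.032, -0.083, -0.996, 1224.01], [0.0, 0.0, 0.0, 1.0]]
wrist 68.99880180914437 -0.051117159325488555 [[0.441, 0.856, 0.271, 172.494], [0.898, -0.42, -0.133, 527.278], [-0.0, 0.302, -0.953, 371.138], [0.0, 0.0, 0.0, 1.0]]
{'clock': 0.15, 'joint_positions': array([ 1.04741860e+00,  3.00359157e-01,  1.52143798e+00, -3.62059541e-05,
        1.32067847e+00, -6.66168592e-02]), 'qvel': array([-2.10827282e-05, -2.56610349e-03, -1.96024400e-03, -1.67557604e-03,
       -2.97032666e-04, -8.74793512e-04]), 'effort': array([ 7.87250501e-04, -5.43666637e+01, -3.61888540e+01, -8.47389538e-05,
        3.11252850e-03,  8.17303430e-06]), 'ee_pos': array([242.51358222, 493.47254479, 249.84324944]), 'tool_rot': array([-0.60005762,  0.60037356,  0.37355013, -0.37408921]), 'ft_force': array([-0.36328652, -0.07537388, -0.47639779]), 'moment': array([-0.03910623,  0.04389339, -0.0298939 ]), 'grip_width': 85.48810086224388}
```

View pics/top0.png

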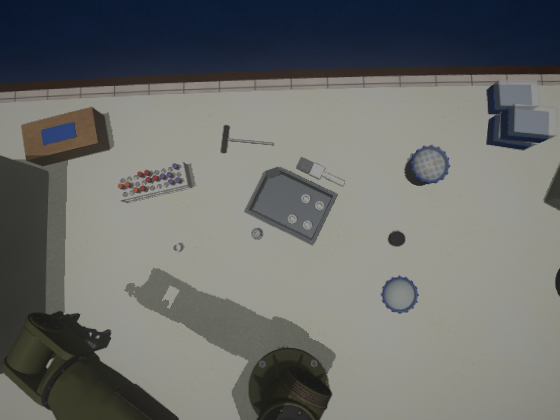

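View pics/scene0.png

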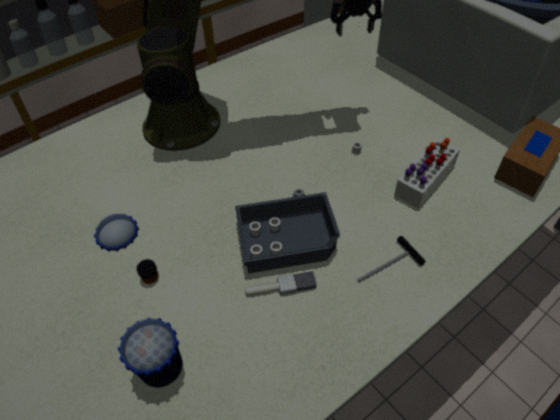

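The top view shows the tray at about (291,205), with the cut corner at its upper left (~(270,170)). Four adapters are in the tray's right half, the nut is at (257,233), the stray at (178,247), the jar at (397,239) and the brush at (322,170). Next I'll measure from the depth data.

```bash
python3 - <<'E'
from h import *
from scipy.optimize import least_squares
P=np.load('pics/top0.npy')
def loc(u0,u1,v0,v1,zlo,zhi):
    Q=P[v0:v1,u0:u1].reshape(-1,3); m=(Q[:,2]>zlo)&(Q[:,2]<zhi); return Q[m]
b=P[225:260,195:235].reshape(-1,3); print('bench z',np.nanmedian(b[:,2]))
for n,a in dict(stray=(165,192,235,260,12,40),nut=(245,270,222,246,12,45),jar=(380,412,225,252,30,60)).items():
    q=loc(*a); print(n,len(q),q.mean(0).round(1),q.min(0).round(1),q.max(0).round(1))
q=loc(235,350,155,255,48,70)
print('rim',len(q),np.median(q[:,2]))
r=cv2.minAreaRect(q[:,:2].astype(np.float32)); print(r)
f=loc(235,350,155,255,-3,10)
im=cv2.imread('pics/top0.png')[150:265,160:360]; cv2.imwrite('pics/topc.png',cv2.resize(im,None,fx=4,fy=4,interpolation=cv2.INTER_CUBIC)[:600,:800])
E
```

```text
bench z 0.3437235463158004
stray 48 [439.2 339.9  22.7] [425.9 325.8  14.2] [451.  353.7  28.9]
nut 58 [479.   89.1  23.5] [467.7  76.7  12.4] [489.4 101.7  30.6]
jar 176 [ 452.4 -340.1   41.6] [ 430.8 -362.1   31. ] [ 473.8 -319.2   47.1]
rim 884 57.529880801528066
((568.9415283203125, -18.567291259765625), (232.73989868164062, 172.86233520507812), 62.769596099853516)
```

View pics/topc.png

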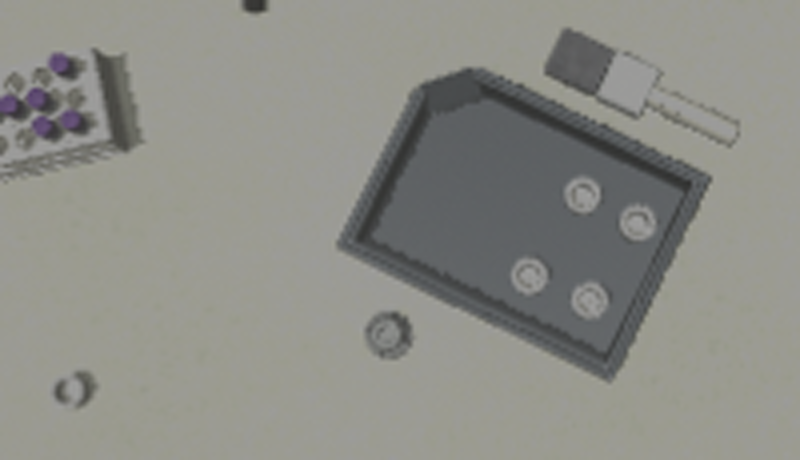

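Each measurement agrees with the given sizes: the rim is 232.7×172.9 against 232×172, the rim height is 57.5, and the nut sits 24 mm off the rim. Next I'll check IK over the tilt for the possible grasps.

```bash
cat >> h.py <<'E'
TC=np.array([568.94,-18.57,0.]); TA=np.radians(62.77)
TR=R.from_euler('z',TA).as_matrix()
dL=np.array([1,-1,0])/2**.5; aL=np.cross([0,0,1],dL); PV=np.array([95,-65,0.])
def traypose(th,lift=0.,TC=TC,TR=TR):
    Rt=R.from_rotvec(aL*th).as_matrix()
    Rw=TR@Rt; o=TC+TR@(PV-Rt@PV)+[0,0,lift]; return Rw,o
def graspT(wall,s,beta,sign,h):
    if wall=='end': p=np.array([-111,s,h]); x=np.array([sign,0,0.]); y=np.array([0,np.sin(beta),-np.cos(beta)])
    else: p=np.array([s,81,h]); x=np.array([0,sign,0.]); y=np.array([np.sin(beta),0,-np.cos(beta)])
    return p,np.column_stack([x,y,np.cross(x,y)])
def toolat(g,th,lift=0.):
    p,M=g; Rw,o=traypose(th,lift); return o+Rw@p,R2q(Rw@M)
E
python3 - <<'E'
from h import *
for wall,ss in (('end',(-30,0,30,50)),('side',(-70,-40,0,40))):
  for s in ss:
    for b in (-40,-20,0,20,40):
      for sg in (1,-1):
        g=graspT(wall,s,np.radians(b),sg,50)
        L=[bot.ik(*toolat(g,np.radians(t),4)) for t in (0,10,20,30,40)]
        n=0
        for q in L:
            if q is None: break
            n+=1
        if n==5: print(wall,s,b,sg,np.round(L[0],2),np.round(L[-1],2),'dmax',np.abs(np.diff(L,axis=0)).max().round(2))
E
```

```text
end -30 -20 1 [-0.27  0.45  1.87 -0.15  0.48 -1.25] [-0.09  0.72  1.2  -0.4   1.55 -1.2 ] dmax 0.28
end -30 -20 -1 [-0.27  0.45  1.87 -0.15  0.48  1.89] [-0.09  0.72  1.2  -0.4   1.55  1.94] dmax 0.28
end -30 0 1 [-0.3   0.56  1.65 -0.    0.93 -1.4 ] [-0.13  0.9   0.94 -0.3   1.93 -1.24] dmax 0.25
end -30 0 -1 [-0.3   0.56  1.65 -0.    0.93  1.74] [-0.13  0.9   0.94 -0.3   1.93  1.9 ] dmax 0.25
end -30 20 1 [-0.32  0.72  1.42  0.05  1.35 -1.44] [-0.18  1.1   0.69 -0.21  2.31 -1.24] dmax 0.25
end -30 20 -1 [-0.32  0.72  1.42  0.05  1.35  1.7 ] [-0.18  1.1   0.69 -0.21  2.31  1.9 ] dmax 0.25
end -30 40 1 [-0.34  0.9   1.19  0.09  1.75 -1.45] [-0.22  1.28  0.48 -0.07  2.65 -1.15] dmax 0.25
end -30 40 -1 [-0.34  0.9   1.19  0.09  1.75  1.69] [-0.22  1.28  0.48 -0.07  2.65  1.99] dmax 0.25
end 0 -20 1 [-0.26  0.41  1.95 -0.17  0.45 -1.22] [-0.07  0.66  1.27 -0.39  1.54 -1.18] dmax 0.29
end 0 -20 -1 [-0.26  0.41  1.95 -0.17  0.45  1.92] [-0.07  0.66  1.27 -0.39  1.54  1.96] dmax 0.29
end 0 0 1 [-0.29  0.51  1.74 -0.    0.89 -1.39] [-0.12  0.83  1.03 -0.29  1.92 -1.22] dmax 0.26
end 0 0 -1 
[... 3352 characters left out ...]
ax 0.27
side 0 20 -1 [-0.19  0.42  1.93  0.5   0.76 -0.07] [-0.03  0.69  1.25  0.09  1.7   0.52] dmax 0.25
side 0 40 -1 [-0.33  0.47  1.99  0.99  0.86 -0.6 ] [-0.13  0.6   1.4   0.36  1.5   0.42] dmax 0.36
side 40 -40 -1 [ 0.24  0.73  1.51 -0.51  1.43  0.93] [ 0.26  1.07  0.93 -0.69  2.24  0.43] dmax 0.21
side 40 -20 -1 [ 0.15  0.59  1.65 -0.31  1.14  0.79] [ 0.19  0.97  0.97 -0.39  2.09  0.54] dmax 0.25
side 40 0 -1 [ 0.03  0.49  1.78 -0.    0.88  0.51] [ 0.11  0.85  1.07 -0.13  1.9   0.59] dmax 0.27
side 40 20 -1 [-0.11  0.44  1.89  0.49  0.74  0.01] [0.02 0.74 1.22 0.11 1.68 0.57] dmax 0.24
side 40 40 -1 [-0.25  0.49  1.96  1.03  0.82 -0.55] [-0.08  0.64  1.38  0.38  1.47  0.46] dmax 0.36
```

```bash
cat > p1.py <<'E'
from h import *
g=graspT('side',-30,0,-1,50); q=toolat(g,0)[1]
S=np.array([438.8,339.8])
print(bot.tip_reach, bot.ik([*S,24],q))
bot.move_to([*S,110],q); bot.move_gripper(60,25)
c=cam('wrist'); cv2.imwrite('pics/w1.png',c['image']); P=cloud(c)
m=(P[...,2]>18)&(P[...,2]<32)&(np.hypot(P[...,0]-S[0],P[...,1]-S[1])<40)
Q=P[m]; print(len(Q),(Q[:,:2].min(0)+Q[:,:2].max(0))/2,np.ptp(Q[:,:2],axis=0),Q[:,2].max(), bot.read_state()['clock'])
E
python3 p1.py
```

```text
19.0 [ 5.92930029e-01  6.00521649e-01  1.67603001e+00 -4.44089210e-16
  8.65040991e-01  1.06818318e+00]
702 [438.34536402 341.37077818] [27.80514013 27.55843304] 23.393067633589624 1.675
```

View pics/w1.png

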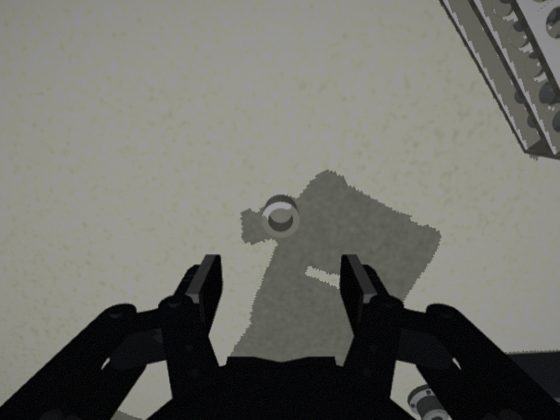

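The wrist view shows the stray at (281,216), centred between the pads. The wrist cloud gives a diameter of 27.8 and a height of 23.4, and puts it at (438.4, 341.0), which agrees with the top camera. Now I'll pick it up.

```bash
cat > p2.py <<'E'
from h import *
q=toolat(graspT('side',-30,0,-1,50),0)[1]
S=[438.4,341.0]
bot.servo_line([*S,24],speed=100)
bot.move_gripper(20,25); s=bot.read_state(); print(s['grip_width'],s['ee_pos'],s['ft_force'])
bot.servo_line([*S,130],speed=150); s=bot.read_state(); print(s['grip_width'],s['clock'])
t=TC+TR@np.array([45,-5,0]); print(t)
bot.move_to([t[0],t[1],140],q)
c=cam('wrist'); cv2.imwrite('pics/w2.png',c['image']); np.save('pics/w2.npy',cloud(c))
c=cam('top'); cv2.imwrite('pics/t2.png',c['image'])
print(bot.read_state()['grip_width'],bot.read_state()['clock'])
E
python3 p2.py
```

```text
27.05676705670835 [438.62375491 341.17904062  24.5148624 ] [-0.6364311  -0.40196201  6.20807529]
26.729391818161695 3.925
[593.97624485  19.15514339   0.        ]
26.551580359036056 5.3667
```

View pics/w2.png

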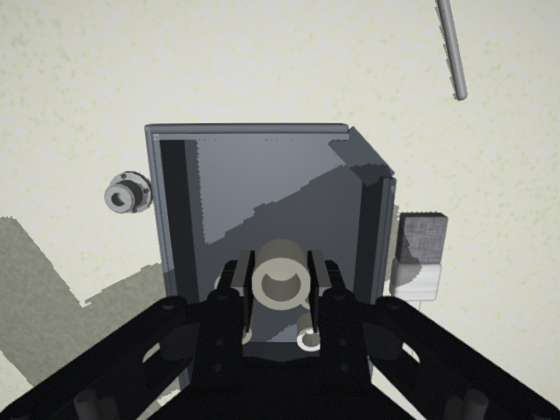

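The wrist view shows the adapter held at (281,283) over the free end of the tray. The lip corner is at (365,150), the nut at (128,190) and the brush at (420,255). I'll lower it, release it, and check the tray's pose again from the wrist cloud.

```bash
cat > p3.py <<'E'
from h import *
t=TC+TR@np.array([45,-5,0])
r=bot.servo_line([t[0],t[1],29],speed=80,until_force=4); s=bot.read_state(); print(r,s['ee_pos'],s['ft_force'])
bot.move_gripper(45,25); bot.dwell(0.1); s=bot.read_state();print(s['ee_pos'],s['ft_force'],s['grip_width'])
bot.servo_line([t[0],t[1],180],speed=150)
t2=TC+TR@np.array([-60,0,0])
bot.move_to([t2[0],t2[1],260],toolat(graspT('side',-30,0,-1,50),0)[1])
c=cam('wrist'); cv2.imwrite('pics/w3.png',c['image']); np.save('pics/w3.npy',cloud(c))
print(bot.read_state()['clock'])
P=cloud(c); m=(P[...,2]>50)&(P[...,2]<66); Q=P[m]; Q=Q[np.hypot(*(Q[:,:2]-TC[:2]).T)<160]
rr=(Q-TC)@TR; print('wrist rim extents in tray frame',len(Q),np.percentile(rr,[0.5,99.5],axis=0).round(1).tolist(), cv2.minAreaRect(Q[:,:2].astype(np.float32)))
E
python3 p3.py
```

```text
False [594.24679665  19.15039809  29.50892767] [ 0.66248138 -0.43146418 -0.24373626]
[593.99152255  19.15696449  29.03928686] [0.21953324 0.50261706 0.37638058] 44.93497136590164
9.125
wrist rim extents in tray frame 7441 [[-115.7, -84.2, 50.2], [114.0, 87.1, 57.6]] ((567.161865234375, -18.630691528320312), (231.05787658691406, 172.87265014648438), 62.85987854003906)
```

View pics/w3.png

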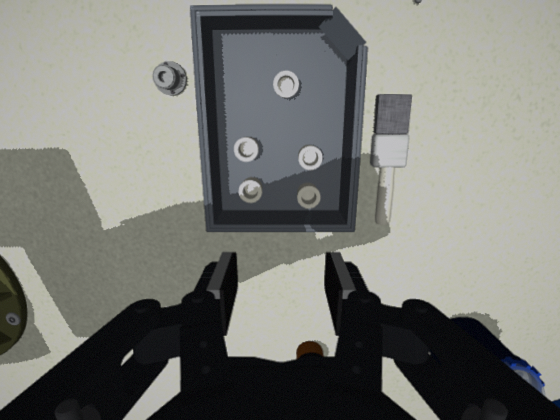

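All five adapters stand in the tray: the stray at (287,84) and the others at (247,149), (311,157), (250,190) and (309,196). The tray hasn't moved to within about 1.5 mm. Next I'll grip the +y side rim at x=-30, keeping the fingertips above the adapter tops.

```bash
cat > p4.py <<'E'
from h import *
g=graspT('side',-30,0,-1,52); g[0][1]+=0.8
p,q=toolat(g,0)
bot.move_gripper(40,25)
bot.move_to(p+[0,0,70],q)
r=bot.servo_line(p,speed=80,until_force=8); s=bot.read_state(); print(r,s['ee_pos'],p,s['ft_force'])
if not r:
    bot.move_gripper(5,100); s=bot.read_state(); print(s['grip_width'],s['ft_force'],s['moment'],s['clock'])
c=cam('scene'); cv2.imwrite('pics/s4.png',c['image'])
c=cam('top'); cv2.imwrite('pics/t4.png',c['image'][120:270,180:400])
E
python3 p4.py
```

```text
False [483.45257393  -8.20453972  52.42634784] [483.189763    -8.18265897  52.        ] [-0.10887871 -0.67472104 -0.08438641]
8.178491974157481 [-1.21914563  0.24727174  6.45654213] [0.09622381 0.23892574 0.02950531] 11.4583
```

View pics/s4.png

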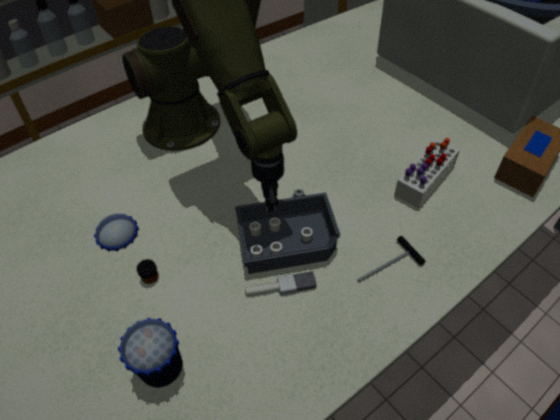

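The scene view shows the gripper on the near rim at (272,205), with the tray level and all five adapters standing. The grip width is 8.2, against 27 read on the 28 mm adapter, so the rim band is clamped. Now I'll tip it in small steps.

```bash
cat > p5.py <<'E'
from h import *
import sys
g=graspT('side',-30,0,-1,52); g[0][1]+=0.8
for th in range(int(sys.argv[1]),int(sys.argv[2])+1,3):
    p,q=toolat(g,np.radians(th),min(th/9,1)*4)
    bot.servo_line(p,q,speed=30)
    s=bot.read_state(); print(th,s['clock'],s['grip_width'].round(2),s['ft_force'].round(1),s['moment'].round(2))
n=sys.argv[2]
c=cam('scene'); cv2.imwrite(f'pics/s5_{n}.png',cv2.resize(c['image'][120:330,160:440],None,fx=2.5,fy=2.5))
c=cam('top'); cv2.imwrite(f'pics/t5_{n}.png',cv2.resize(c['image'][130:260,200:380],None,fx=4,fy=4)); np.save(f'pics/t5_{n}.npy',cloud(c))
E
python3 p5.py 3 15
```

```text
Traceback (most recent call last):
  File "p5.py", line 7, in <module>
    s=bot.read_state(); print(th,s['clock'],s['grip_width'].round(2),s['ft_force'].round(1),s['moment'].round(2))
                                            ^^^^^^^^^^^^^^^^^^^^^
AttributeError: 'float' object has no attribute 'round'
```

```bash
sed -i "s/s\['grip_width'\].round(2)/round(s['grip_width'],2)/" p5.py; python3 p5.py 6 15
```

```text
6 12.6417 8.23 [ 0.3  0.  -4.1] [0.11 0.22 0.07]
9 13.1833 7.9 [-0.4  0.5 -4.3] [ 0.1   0.18 -0.06]
12 13.6833 8.04 [-0.3 -0.2 -4.3] [ 0.08  0.12 -0.02]
15 14.1833 8.17 [-0.1 -0.4 -3.8] [ 0.19  0.02 -0.01]
```

View pics/s5_15.png

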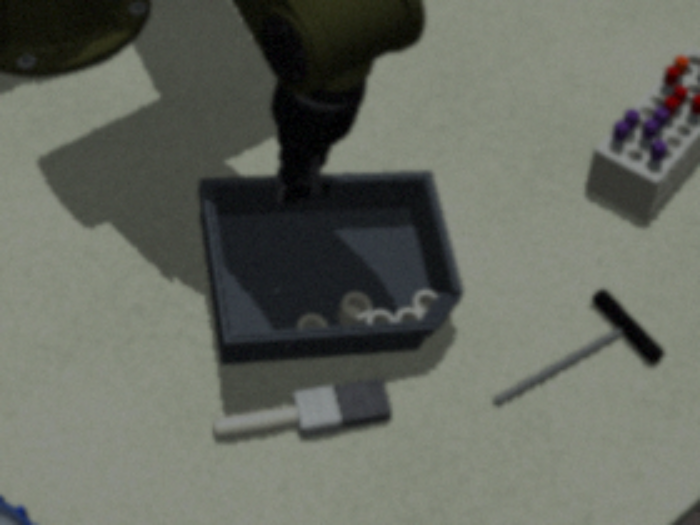

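View pics/t5_15.png

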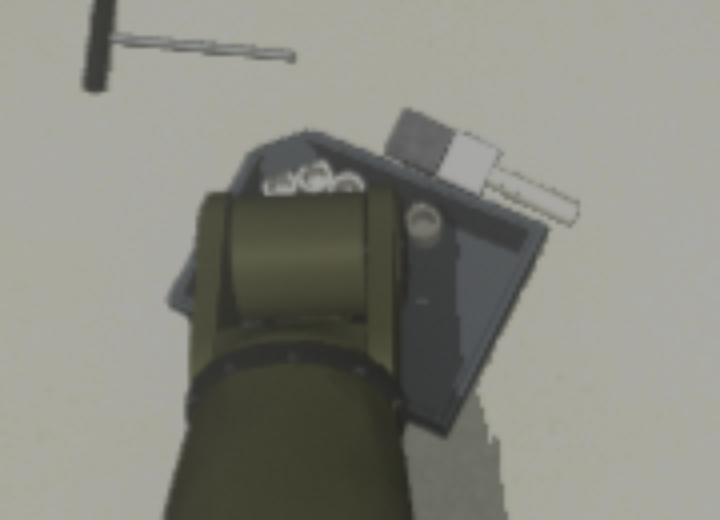

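At 15° four adapters are near the lip, at about (310,180) in the top crop. One trails along the -y wall at about (423,222). The tray is held clear and stays clear of the brush, so I'll keep tipping.

```bash
python3 p5.py 18 36
```

```text
18 14.7833 7.47 [-0.  -0.  -4.4] [ 0.13  0.02 -0.04]
21 15.2833 7.89 [ 0.2 -0.5 -4.1] [ 0.23 -0.03 -0.02]
24 15.7833 7.89 [-0.5 -0.3 -3.9] [ 0.21 -0.15 -0.  ]
27 16.2833 8.16 [-0.  -0.6 -4.4] [ 0.23 -0.18  0.05]
30 16.7833 7.96 [ 0.8 -0.4 -3.7] [ 0.25 -0.25 -0.03]
33 17.2833 8.26 [-0.3 -0.1 -4.1] [ 0.28 -0.3  -0.03]
36 17.7833 8.17 [-0.3  0.  -3.9] [ 0.3  -0.36 -0.  ]
```

View pics/s5_36.png

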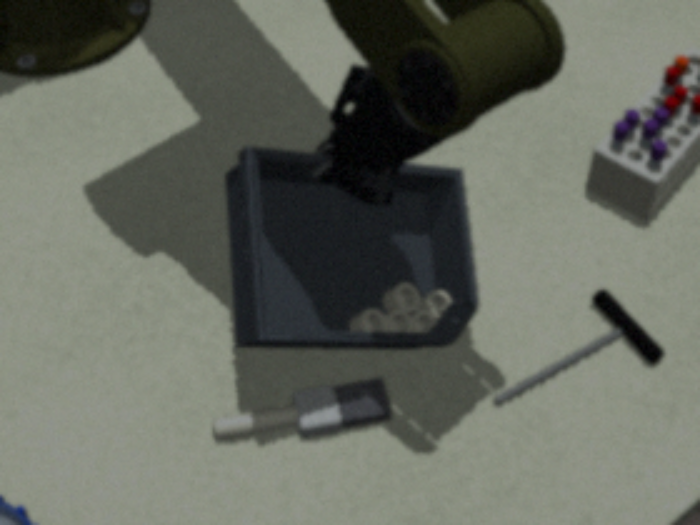

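View pics/t5_36.png

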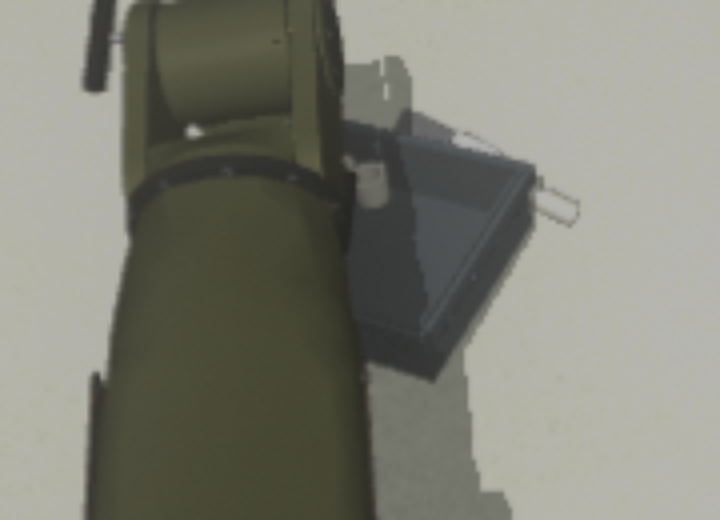

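At 36° the cluster sits by the lip, at about (400,308) in the scene crop. I'll count the adapters, measure how far each is from the lip, and check the actual tray tilt.

```bash
cat > p6.py <<'E'
from h import *
import sys
n=sys.argv[1]; th=float(sys.argv[2]); lift=float(sys.argv[3]); 
Rw,o=traypose(np.radians(th),lift)
c=cam('scene'); im=c['image']; P=cloud(c)
K=np.array([[-110,80,0],[-111,0,58],[0,81,58],[92,-62,4],[110,-50,0],[80,-80,0],[-106,-76,58],[106,76,58],[-116,-86,58],[116,86,58],[-116,86,58]],float)
uv=proj(c,K@Rw.T+o); print('pred world back',(Rw@K[0]+o).round(1),'lip edge',(Rw@K[4]+o).round(1),(Rw@K[5]+o).round(1))
b=uv.mean(0).astype(int); x0,y0=b[0]-75,b[1]-65
big=cv2.resize(im[y0:y0+140,x0:x0+160],None,fx=5,fy=5,interpolation=cv2.INTER_CUBIC)[:600,:800]
big=cv2.convertScaleAbs(big,alpha=1.8)
for k in uv[[0,1,2,3,6,7,8,9,10]]: cv2.circle(big,tuple(((k-[x0,y0])*5).astype(int)),3,(0,0,255),1)
cv2.imwrite(f'pics/c{n}.png',big)
L=(P-o)@Rw
# tray floor plane fit in predicted frame
fl=L[(np.abs(L[...,2]-4)<6)&(L[...,0]>-95)&(L[...,0]<30)&(L[...,1]>-40)&(L[...,1]<50)]
A=np.c_[fl[:,:2],np.ones(len(fl))]; co,*_=np.linalg.lstsq(A,fl[:,2],rcond=None)
nrm=Rw@(np.array([-co[0],-co[1],1])/np.linalg.norm([co[0],co[1],1])); print('floor n',len(fl),co.round(4),'tilt deg',np.degrees(np.arccos(nrm[2])).round(2))
m=(L[...,2]>15)&(L[...,2]<60)&(np.abs(L[...,0])<103)&(np.abs(L[...,1])<73)&(im.min(2)>70)
q=L[m]; print('bright pts',len(q),q.min(0).round(1),q.max(0).round(1),'max dist from lip',np.linalg.norm(q-[92,-62,4],axis=1).max().round(1))
w=cam('wrist'); cv2.imwrite(f'pics/w{n}.png',w['image']); print(bot.read_state()['clock'])
E
python3 p6.py 36 36 4
```

```text
pred world back [492.5 -65.3 149.5] lip edge [663.7  56.4   4. ] [676.7  16.    4. ]
floor n 1528 [-6.0000e-04  5.7000e-03  1.8533e+00] tilt deg 36.26
bright pts 114 [  2.9 -66.9  16.5] [102.8 -27.4  53.3] max dist from lip 92.3
17.9833
```

View pics/c36.png

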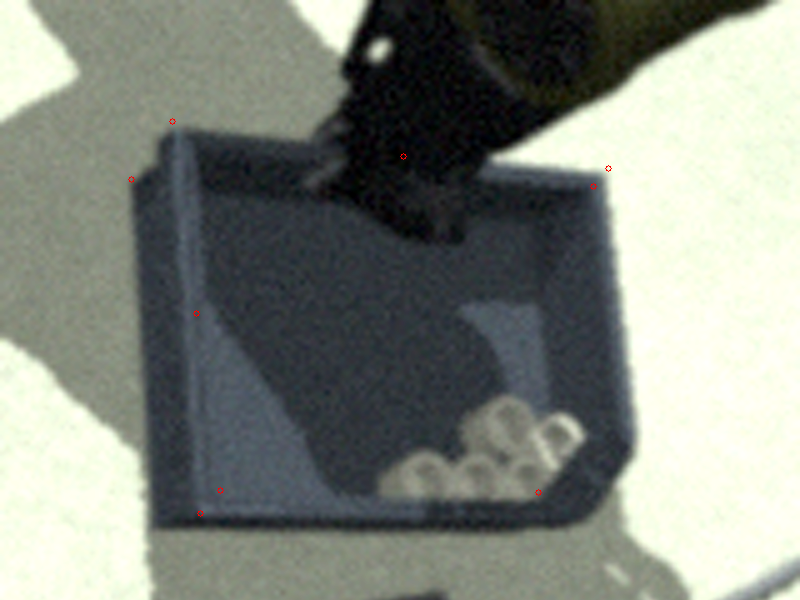

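View pics/w36.png

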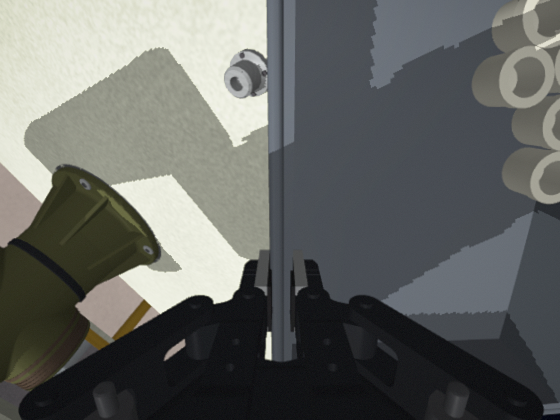

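All five adapters show in the scene crop: (425,475), (477,475), (530,470), (505,420) and (558,435), in one layer against the lip corner. I'll dwell and check that the tray and adapters stay put, and that none is stacked.

```bash
cp pics/c36.png pics/c36a.png; python3 - <<'E'
from h import *
bot.dwell(1.5); s=bot.read_state(); print(s['clock'],s['grip_width'],s['ft_force'],s['moment'],abs(s['qvel']).max())
Rw,o=traypose(np.radians(36),4); c=cam('scene'); L=(cloud(c)-o)@Rw; im=c['image']
m=(L[...,2]>15)&(L[...,2]<60)&(np.abs(L[...,0])<103)&(np.abs(L[...,1])<73)&(im.min(2)>70)
q=L[m]; h=q[q[:,2]>33]; print('high pts',len(h)); print(h.round(0)[:12]); print(np.percentile(q[:,2],[5,50,95]))
E
python3 p6.py 36b 36 4
python3 -c "
import cv2;a=cv2.imread('pics/c36.png');b=cv2.imread('pics/c36b.png');print('diff',cv2.absdiff(cv2.GaussianBlur(a,(15,15),0),cv2.GaussianBlur(b,(15,15),0)).max())"
```

```text
19.4833 7.984935838484666 [-0.19194153  0.16506236 -3.1421332 ] [ 0.27391901 -0.35883708  0.01144976] 0.0015423879781897658
high pts 1
[[102. -66.  52.]]
[22.32985215 25.10149458 27.86220318]
pred world back [492.5 -65.3 149.5] lip edge [663.7  56.4   4. ] [676.7  16.    4. ]
floor n 1520 [-0.0023  0.0044  2.0264] tilt deg 36.27
bright pts 117 [  3.2 -67.4  20. ] [102.3 -28.2  52.6] max dist from lip 91.8
19.6333
diff 28
```

View pics/c36b.png

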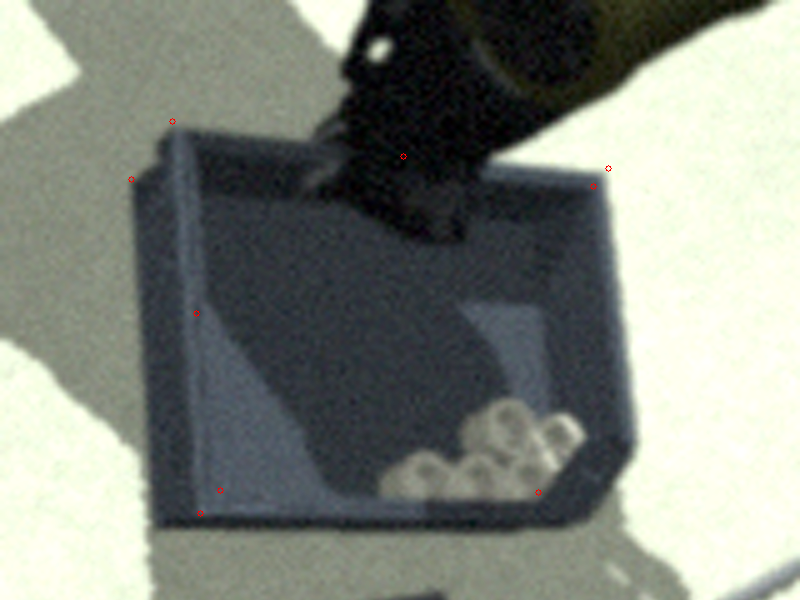

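The picture is unchanged after 1.6 s: five adapters in the same places at the lip and the tray still. I'm handing the job in.

```bash
python3 -c "
from rig import bot
print(bot.read_state()['clock']); bot.finish_job()"
```

```text
19.6333
the job is handed in; nothing more can be done
```

I put the stray adapter into the level tray, gripped the tray by its +y side rim and tipped it about the lip edge until all five adapters slid into the lip corner. I handed in at 19.6 s with the tray still held tipped.

**Last checks:**
- **Tilt:** the measured floor tilt is 36.3°, and the pose works out to about 24–25° down along each of the two walls. By the commanded pose the back corner is about 150 mm up and the lip edge about 4 mm clear of the bench.
- **Adapters:** all five stand in one layer, with tops at about 25 mm in the tray's frame. The farthest visible point is about 92 mm from the lip point. One odd point at z = 52 mm is probably the rim or noise.
- **Holding still:** positions and grip were unchanged over 1.6 s. The grip reads 8 mm on the 10 mm rim, just as it read 27 mm on the 28 mm adapter.
- **Other things on the bench:** the brush, hex key and rack had not visibly moved in the scene pictures at 15° and 36°. The others I did not re-measure.

**Disagreements:** the tray centre differed by about 1.5 mm between the top and wrist cameras, and in the tilted tray the floor measured about 2 mm off prediction. Both are within calibration.

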